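# Click the bit cassette into its bench dock

### The arm

A 6-joint arm with a two-finger parallel gripper is mounted at the origin on a cart in front of the work surface, level with it; the furniture and walls round the work are solid. World frame = base frame: x ahead of the robot, y to its left, z up, the work surface at z = 0. Lengths are in mm, angles in degrees, forces in N, time in s.
With the tool pointing down it reaches from about 300 to 850 mm from the base axis. Payload 4.2 kg.
Tool frame: the origin (TCP) lies between the finger pads; the fingertips stand 14 mm ahead of it and the grasp point (between the pads) lies 5 mm behind it; z points along the fingers, y is the line along which they close (so a half turn about z gives the same grasp; the last joint's range is limited). The gripper opens to 91 mm and grips with 3 to 60 N. Pads are 32 mm wide; open, the fingers measure 118 mm over their backs; the gripper's body (76 mm by 178 mm) begins 60 mm behind the grasp point.
Start: joints at [63.025, 18.312, 89.639, -0, 72.044, -1.146], TCP at [250.524, 517.573, 200.776] pointing down, gripper open.
Joint ranges: [-177.97, 177.97], [-48.28, 115.42], [12.27, 149.76], [-77.06, 257.06], [2.81, 150.46], [-146.56, 146.56]. Speed limits (degrees/s): [147.25, 147.25, 180, 180, 180, 180].

### API

Orientations are given as [roll, pitch, yaw] about the fixed x, y, z axes, in that order (R = Rz(yaw) Ry(pitch) Rx(roll)).
In Python, from workcell import * gives the robot as it stands. The module is installed in compiled form; this text tells all that it offers.
- The arm moves only by the tool send_rows, never from a script. Its argument "deltas" is a list of rows, each a list of 2 entries, a list of its own where there are three numbers: the shift along the tool's x, y, z normalised to -1 to 1, where 1 is 0.5 m, then the turn, a rotation vector about the tool's x, y, z normalised to -1 to 1, where 1 is 0.5 rad. A call has 1 to 10 rows; each row shifts and turns the commanded pose from where the row before left it, along the tool's axes as they then stand; what a row does not reach is not made up. A row lasts 1/10 s, in which the tool goes at most 50 mm and 8.59 degrees, less where a joint would pass 70% of its speed; a pose out of reach is approached as far as the arm can. A call with a number of a shift or a turn outside -1 to 1 is refused whole. A call with a gripper value outside its range is refused whole. "grip" is the closure, from 0 (fully open) to 1 (shut), set as the call begins (left out, the last holds). The fingers move at their own pace and stop on an object; "grip_force" is the grip in N (left out, the last holds). Time passes only in rows, so rows that do not move let the fingers close. It gives the time, the measured TCP pose, the force, the opening and the grip force at its end, in the units of the state.
- state(): the state, without advancing time (a new reading comes with each control period).
- grab_frame(name): name is "side" or "top" or "wrist"; returns the picture (400x640x3 uint8, red, green, blue); there is no depth.
- calibration(name): a dict with "mtx" (3x3 intrinsics, pixels), "D" ([k1, k2, p1, p2, k3] as OpenCV has them; the pictures are not rectified), "R" (3x3) and "t" (3): a world point X has camera coordinates R X + t. Camera axes: x right, y down, z forward; pixel columns grow to the right and rows downward; lengths in mm; the calibration is good to about 2 mm. A picture is of the moment at which its call begins: read the wrist's pose just before it. calibration takes no time and is no camera call; for the wrist camera it gives the pose at the moment of the call.
- job_done(): hands the job in; it is judged then, once.
Trained networks look in the newest picture that a camera, given by its name, has taken for a name from the list of things; names that differ only in an ending like _2 or _b are one class to them, and where a whole thing is asked for, a point or a joint stands for the part that bears it (a point fixed in the world has none). Each returns a list of dicts, best first, with "p" (0 to 1); they miss things now and then, are a little off and sometimes report something else, mostly with a low value. They report only what shows in the picture. A call takes as long as a camera call. They do not tell look-alikes from the thing itself.
- trace(camera, label): "pixels" (400x640 bool, what is visible of it) and "bbox" ([left, top, width, height] in pixels, round what is visible of it).
The state is a dict: "time_s": time; "qpos": joint angles; "qvel": joint speeds; "effort": joint torques, N m; "ee_pos": TCP position; "ee_rot": TCP orientation; "force": force on the tool from outside, world axes, zero at the start; "torque": the same for the moment, N m; "gripper_width": finger opening in mm; "gripper_force": force on a finger pad.
Only numpy, scipy, OpenCV 4.12 (cv2) and the standard library are available. Lean on these libraries where they do the work, as an engineer would, in place of code of your own. Each camera call takes 0.05 s, during which the arm holds its last target. There are 200 camera calls.

### The job

Pick up the grey driver-bit cassette and push it, bits up, down into the aluminium dock on the bench until the dock's sprung side ball clicks into the cassette's notch and holds it, then let go. How deep that is cannot be seen, so go by feel: press no harder than the click needs (about 1 kg of push), for 4 kg on the dock would break it, and leave the tape measure and the plywood offcut where they lie.

Things in the scene. Friction and masses are not known exactly. Their poses are not given: they have to be found in the camera images.
- cassette: Loose grey plastic bit cassette, upright on the bench: block 56 mm long (x), 22 thick (y), 107 tall (z), with five steel bits 12 mm above its top; about 160 g (x 0.8 to 1.3). Origin: centre of underside. Same after a half turn about z. A rounded notch 4 mm deep, 36 mm above the underside, crosses both end faces; below it both ends taper, from 56 to 47 mm over the lowest 11 mm.
- cassette_grip (a point): Point on the cassette's axis 93 mm above its underside: grip here across the 22 mm thickness, so that the fingertips (at least 72 mm above the underside) stay clear of the dock. Axes as the cassette's.
- dock: Aluminium dock screwed to the bench, 84 mm long (x), 41 wide (y), 76 tall, on a steel foot 118 mm long. Origin: centre of its underside, on the bench. Inside is a rubber-faced seat whose height was adjusted: its top lies 44 to 68 mm below the mouth, not measured, fixed under the hand. The cassette must stand on it to within about 1 mm. Over 40 N on the dock breaks it.
- dock_mouth (a point): Centre of the mouth of the dock's open-topped bay, 76 mm above the bench; axes as the dock's (z up). The bay, 57.4 mm (x) by 25 mm (y), goes straight down: 0.7 and 1.5 mm clearance each side of the cassette; its inner top edges are rounded by 4 mm.
- detent_ball (a joint): Steel ball (8 mm) in the bay's +x end wall, 36 mm above the seat, m: 0 = sprung out 4 mm into the bay; 0.002 to 0.004 = pressed back while the cassette's foot passes; under 0.0012 again in the notch. Spring 7 N + 1.2 N/mm. Passing takes a push of up to 12 N, from underside about 33 mm to 1 mm above the seat; then the seat stops it (12 N/mm, hard after 2 mm).
- tape_measure: Tape measure lying on the bench, 68x94x49 mm, a bystander; origin under its centre.
- offcut_ply: Plywood offcut, 66x130x18 mm, a bystander; origin under its centre.
Not all that is in view belongs to the job. Of the things that look like the cassette, the larger one is meant. What is shaped like the dock but green is not meant.

How it is judged (in metres and radians):
On the way:
1. the cassette is lifted off the bench (height (world z) of cassette above 0.05 m), for 0.1 s.
At the end, for the whole second after the job is handed in: The cassette stands bits up in the dock's bay, its underside less than 34.5 mm above the bench and within 4 mm of the dock's axis, within 0.06 rad of upright and 0.1 rad of the bay's direction, the side ball sprung out again into the notch (pressed back less than 1.2 mm), at rest and released (z of cassette in the frame of dock below 0.0345 m and horizontal distance between cassette and dock below 0.004 m and angle between the z axis of cassette and the z axis of dock, either way round below 0.06 rad and angle between the x axis of cassette and the x axis of dock, either way round below 0.1 rad and value of joint detent_ball below 0.0012 m and linear speed of cassette below 0.01 m/s); the robot touches nothing.
It fails at once if more than 40 N on the dock (contact force between dock and anything else above 40 N).
It fails at once if the tape measure is moved more than 20 mm (distance of tape_measure from where it was at the start of the episode above 0.02 m).
It fails at once if the plywood offcut is moved more than 20 mm (distance of offcut_ply from where it was at the start of the episode above 0.02 m).
It also fails if it takes over 42 s, if anything falls off the work surface, if the arm or the gripper's body presses on something with over 40 N, if the wrist force passes 120 N, or if a joint passes its speed limit or range.

## Working session

There is one attempt and no reset: what is moved stays moved. The work goes in short steps, Python scripts to look and compute and a tool call to move; the robot and the scene stay as the last step left them, time stands still between calls to the robot, and variables do not carry over. Pictures are saved under pics/ and viewed, at most 10 in all, crops included, and the job is handed in when it is done.

Besides the shell and the picture viewer there is one more tool, called after "Emit:" by a JSON object that holds its "api" and its "payload", one argument or row to a line. send_rows: Moves the arm, as the interface text tells. Scaled input: -1 to 1 covers 0.5 m each way for a shift and 0.5 rad each way for a turn. Its arguments: {"type":"object","properties":{"deltas":{"type":"array","items":{"type":"array"}},"grip":{"type":"number"},"grip_force":{"type":"number"}},"required":["deltas"]}

```bash
mkdir -p pics
cat > h.py <<'E'
from workcell import *
import numpy as np, cv2
def ray(cal,uv):
    K,D,R,t=[np.array(cal[k],float) for k in("mtx","D","R","t")]
    p=cv2.undistortPoints(np.array(uv,float).reshape(-1,1,2),K,D).reshape(-1,2)
    d=np.c_[p,np.ones(len(p))]@R; o=-R.T@t.ravel(); return o,d
def onz(cal,uv,z):
    o,d=ray(cal,uv); return o+d*((z-o[2])/d[:,2])[:,None]
def proj(cal,X):
    K,D,R,t=[np.array(cal[k],float) for k in("mtx","D","R","t")]
    return cv2.projectPoints(np.array(X,float).reshape(-1,1,3),cv2.Rodrigues(R)[0],t,K,D)[0].reshape(-1,2)
E
python3 - <<'E'
from h import *
ims=[]
for c in("top","side"):
    im=grab_frame(c); cv2.imwrite(f"pics/{c}0.png",im[...,::-1]); cal=calibration(c)
    print(c,"cam at",(-np.array(cal["R"]).T@np.array(cal["t"]).ravel()).round())
    for l in("cassette","dock","tape_measure","offcut_ply"):
        for r in trace(c,l)[:4]:
            m=r["pixels"]; v,u=np.nonzero(m); print(l,round(r["p"],2),r["bbox"],m.sum(),onz(cal,[[u.mean(),v.mean()]],50).round())
s=state();print(s)
E
```

```text
top cam at [ 329. -348.  924.]
cassette 0.89 [315.5, 239.8, 28.0, 16.1] 348 [[ 382. -349.   50.]]
cassette 0.7 [288.9, 277.8, 20.5, 14.2] 135 [[ 300. -281.   50.]]
dock 0.88 [270.5, 129.0, 50.1, 34.3] 1234 [[ 607. -279.   50.]]
dock 0.76 [250.0, 190.9, 53.8, 30.1] 1073 [[ 472. -234.   50.]]
tape_measure 0.82 [351.3, 149.1, 46.4, 35.0] 1024 [[ 556. -453.   50.]]
offcut_ply 0.56 [364.9, 186.8, 28.8, 60.8] 1690 [[ 438. -460.   50.]]
side cam at [ 241. -961.  703.]
cassette 0.89 [260.2, 198.9, 18.3, 56.1] 725 [[ 383. -339.   50.]]
cassette 0.6 [209.3, 202.4, 23.5, 35.2] 578 [[ 300. -290.   50.]]
dock 0.57 [337.4, 160.5, 39.3, 54.7] 1336 [[ 604. -294.   50.]]
tape_measure 0.6 [347.3, 233.9, 47.3, 43.5] 1316 [[ 547. -480.   50.]]
offcut_ply 0.89 [278.6, 254.3, 75.9, 47.7] 2274 [[ 432. -495.   50.]]
{'time_s': 0.5, 'qpos': array([ 6.30283449e+01,  1.83127117e+01,  8.96419477e+01,  6.86900132e-04,
        7.20432025e+01, -1.14576282e+00]), 'qvel': array([-0.03632101,  0.00091998,  0.02189921,  0.05317316, -0.04066838,
        0.00293279]), 'effort': array([-2.23358197e-04, -4.11998713e+01, -2.32039458e+01,  7.26518710e-02,
        3.85885430e-02, -3.57964325e-05]), 'ee_pos': array([250.48508337, 517.57079175, 200.74777106]), 'ee_rot': array([ 1.79997849e+02, -6.10564817e-04,  1.54173896e+02]), 'force': array([-0.29543783,  0.22744142,  0.65354279]), 'torque': array([0.00467791, 0.0318586 , 0.01182678]), 'gripper_force': 0.0, 'gripper_width': 91.32252547656029}
```

Run:
```python
import cv2
a=cv2.imread("pics/top0.png")[110:310,210:430]; b=cv2.imread("pics/side0.png")[130:330,190:410]
cv2.imwrite("pics/ab.png",cv2.resize(cv2.vconcat([a]),None,fx=2.7,fy=2.7,interpolation=2)); cv2.imwrite("pics/b.png",cv2.resize(b,None,fx=2.7,fy=2.7,interpolation=2))
```

```text
(no output)
```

View pics/ab.png

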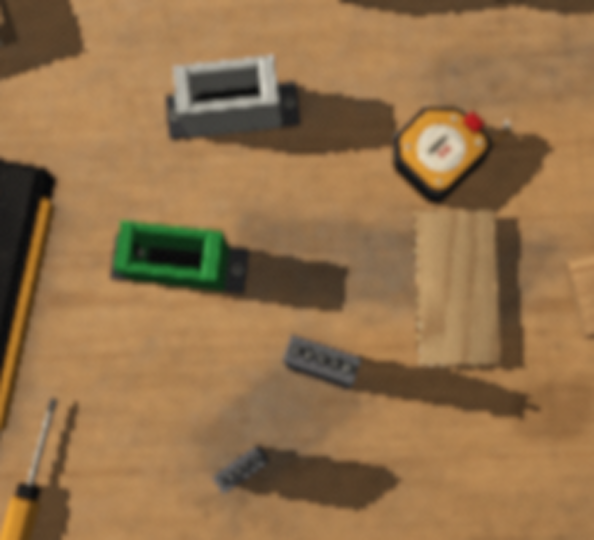

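View pics/b.png

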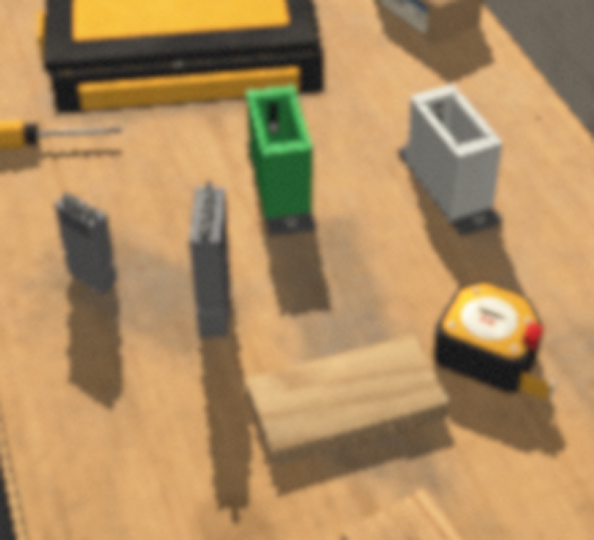

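The taller cassette, at top-view pixel (330,243), is the one meant. The look-alike at (298,284) is shorter. The dock is the aluminium one at (295,146), not the green one at (275,203). The tape measure is at (374,166) and the plywood at (379,217).

```bash
cat >> h.py <<'E'
from scipy.spatial.transform import Rotation as Ro
def tool():
    s=state(); return np.array(s["ee_pos"]),Ro.from_euler("xyz",s["ee_rot"],degrees=True).as_matrix()
def need(target,yaw=None):
    p,R=tool(); d=R.T@(np.array(target)-p); print("tool shift mm",d.round(2),"units",(d/500).round(4))
    if yaw is not None:
        w=Ro.from_matrix(R.T@Ro.from_euler("xyz",[180,0,yaw],degrees=True).as_matrix()).as_rotvec(); print("turn units total",(w/.5).round(4),"deg",np.degrees(w).round(2))
E
python3 - <<'E'
from h import *
c=calibration("wrist"); p,R=tool(); Rc=np.array(c["R"]); o=-Rc.T@np.array(c["t"]).ravel()
print("cam in tool",(R.T@(o-p)).round(1),"\naxes",(R.T@Rc.T).round(2), c["mtx"])
need([400,-330,270],70)
E
```

```text
cam in tool [  83.5    0.6 -183.5] 
axes [[ 0.   -0.95 -0.3 ]
 [ 1.    0.   -0.  ]
 [ 0.   -0.3   0.95]] [[329.95590102   0.         316.501953  ]
 [  0.         329.95590102 201.19117009]
 [  0.           0.           1.        ]]
tool shift mm [-503.82 -697.78  -69.28] units [-1.0076 -1.3956 -0.1386]
turn units total [ 0.0000e+00 -1.0000e-04  2.9382e+00] deg [ 0.   -0.   84.17]
```

Emit:
{"api": "send_rows", "payload": {
  "deltas": [
    [[-0.05,-0.07,-0.014],[0,0,0]],
    [[-0.05,-0.07,-0.014],[0,0,0]],
    [[-0.05,-0.07,-0.014],[0,0,0]],
    [[-0.05,-0.07,-0.014],[0,0,0]],
    [[-0.05,-0.07,-0.014],[0,0,0]],
    [[-0.05,-0.07,-0.014],[0,0,0]],
    [[-0.05,-0.07,-0.014],[0,0,0]],
    [[-0.05,-0.07,-0.014],[0,0,0]],
    [[-0.05,-0.07,-0.014],[0,0,0]],
    [[-0.05,-0.07,-0.014],[0,0,0]]
  ],
  "grip": 0
}}

```text
time_s: 1.5
ee_pos: [322.9, 92.0, 271.3]
ee_rot: [179.9, 0.1, 154.2]
force: [1.5, -0.9, 0.4]
gripper_width: 91.8
gripper_force: 0.0
```

Emit:
{"api": "send_rows", "payload": {
  "deltas": [
    [[-0.05,-0.07,0],[0,0,0]],
    [[-0.05,-0.07,0],[0,0,0]],
    [[-0.05,-0.07,0],[0,0,0]],
    [[-0.05,-0.07,0],[0,0,0]],
    [[-0.05,-0.07,0],[0,0,0]],
    [[-0.05,-0.07,0],[0,0,0]],
    [[-0.05,-0.07,0],[0,0,0]],
    [[-0.05,-0.07,0],[0,0,0]],
    [[-0.05,-0.07,0],[0,0,0]],
    [[-0.05,-0.07,0],[0,0,0]]
  ]
}}

```text
time_s: 2.5
ee_pos: [395.5, -332.2, 270.8]
ee_rot: [180.0, 0.0, 154.1]
force: [1.1, 0.6, -0.6]
gripper_width: 91.3
gripper_force: 0.0
```

Emit:
{"api": "send_rows", "payload": {
  "deltas": [
    [[0,0,0],[0,0,0.294]],
    [[0,0,0],[0,0,0.294]],
    [[0,0,0],[0,0,0.294]],
    [[0,0,0],[0,0,0.294]],
    [[0,0,0],[0,0,0.294]],
    [[0,0,0],[0,0,0.294]],
    [[0,0,0],[0,0,0.294]],
    [[0,0,0],[0,0,0.294]],
    [[0,0,0],[0,0,0.294]],
    [[0,0,0],[0,0,0.294]]
  ]
}}

```text
time_s: 3.5
ee_pos: [395.6, -330.3, 270.8]
ee_rot: [180.0, -0.0, 69.6]
force: [0.7, -0.6, 0.5]
gripper_width: 91.1
gripper_force: 0.0
```

Run:
```python
from h import *
cal=calibration("wrist"); im=grab_frame("wrist"); cv2.imwrite("pics/w1.png",im[...,::-1])
np.savez("w1.npz",**{k:np.array(v) for k,v in cal.items()})
for l in("cassette","dock"):
    for r in trace("wrist",l)[:4]: print(l,round(r["p"],2),r["bbox"]); 
s=state();print(s["time_s"],s["ee_pos"],s["ee_rot"])
```

```text
cassette 0.72 [210.6, 140.5, 44.6, 38.5]
cassette 0.57 [299.6, 161.3, 22.9, 62.8]
dock 0.81 [324.0, 19.7, 53.0, 94.9]
dock 0.62 [426.7, 18.7, 85.9, 100.6]
3.65 [ 395.56124967 -330.34430401  270.77180648] [ 1.79993116e+02 -1.38022353e-03  7.01160189e+01]
```

View pics/w1.png

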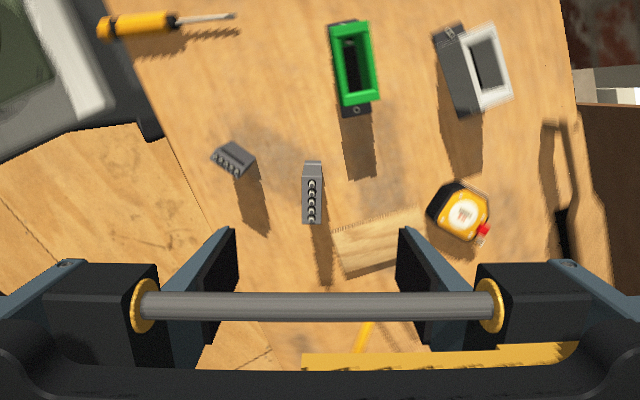

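The wrist view shows the tall cassette at (312,193) lined up with the tool axis, the short look-alike at (234,160), the green dock at (352,68) and the aluminium dock at (478,68). Next I fit poses to the masks.

```bash
cat >> h.py <<'E'
from scipy.optimize import minimize
def box(lx,ly,z0,z1): return np.array([[a*lx/2,b*ly/2,z] for a in(-1,1) for b in(-1,1) for z in(z0,z1)])
CAS=[np.vstack([box(47,22,0,11)[::2],box(56,22,11,107),box(47,5,107,119)])]
DOCK=[box(84,41,0,76),box(118,41,0,6)]
def sil(cal,parts,x,y,yaw):
    m=np.zeros((1600,2560),np.uint8); c,s=np.cos(yaw),np.sin(yaw)
    for P in parts:
        W=np.c_[P[:,0]*c-P[:,1]*s+x,P[:,0]*s+P[:,1]*c+y,P[:,2]]
        h=cv2.convexHull(proj(cal,W).astype(np.float32)).reshape(-1,2)
        cv2.fillConvexPoly(m,np.round((h*4+1.5)*16).astype(np.int32),255,shift=4)
    return cv2.resize(m,(640,400),interpolation=cv2.INTER_AREA)/255.
def fit(obs,parts,x0):
    def cost(q):
        return sum(np.abs(sil(c,parts,q[0],q[1],q[2]/30)-m).sum()/m.sum() for c,m in obs)
    r=minimize(cost,[x0[0],x0[1],np.radians(x0[2])*30],method="Nelder-Mead",options=dict(initial_simplex=[[x0[0]+a,x0[1]+b,np.radians(x0[2])*30+d] for a,b,d in((-4,-4,-2),(5,0,0),(0,5,0),(0,0,4))],xatol=.05,fatol=1e-4))
    return r.x[0].round(2),r.x[1].round(2),np.degrees(r.x[2]/30).round(2),round(r.fun/len(obs),3)
def pick(cam,label,near,z):
    cal=calibration(cam)
    for r in trace(cam,label):
        m=r["pixels"]; v,u=np.nonzero(m)
        if len(u) and np.linalg.norm(onz(cal,[[u.mean(),v.mean()]],z)[0,:2]-near)<60: return cal,np.array(m,float)
E
python3 - <<'E'
from h import *
for l,P,x0 in(("cassette",CAS,(382,-346,70)),("dock",DOCK,(606,-285,95))):
    o=[pick(c,l,x0[:2],50) for c in("top","side","wrist")]
    for c,q in zip(("top","side","wrist"),o):
        print(l,c, q and fit([q],P,x0))
    print(l,"all",fit([q for q in o if q],P,x0))
s=state();print(s["time_s"])
E
```

```text
cassette top (np.float64(381.16), np.float64(-348.81), np.float64(70.41), np.float64(0.082))
cassette side (np.float64(381.6), np.float64(-347.25), np.float64(71.11), np.float64(0.078))
cassette wrist (np.float64(384.26), np.float64(-349.69), np.float64(69.41), np.float64(0.081))
cassette all (np.float64(381.93), np.float64(-348.95), np.float64(69.4), np.float64(0.15))
dock top (np.float64(611.69), np.float64(-277.74), np.float64(94.54), np.float64(0.045))
dock side (np.float64(611.17), np.float64(-274.61), np.float64(91.16), np.float64(0.083))
dock wrist (np.float64(612.93), np.float64(-277.63), np.float64(95.43), np.float64(0.03))
dock all (np.float64(612.27), np.float64(-277.08), np.float64(93.87), np.float64(0.066))
3.95
```

Emit:
{"api": "send_rows", "payload": {
  "deltas": [
    [[-0.044,-0.0126,0],[0,0,0]],
    [[0,0,0.08],[0,0,0]],
    [[0,0,0.08],[0,0,0]],
    [[0,0,0.04],[0,0,0]],
    [[0,0,0],[0,0,0]]
  ]
}}

```text
time_s: 4.45
ee_pos: [380.4, -347.3, 167.7]
ee_rot: [-179.6, -0.2, 70.0]
force: [0.0, 0.3, -0.3]
gripper_width: 91.0
gripper_force: 0.0
```

Run:
```python
from h import *
grab_frame("wrist"); o=pick("wrist","cassette",(382,-349),70)
print(o and fit([o],CAS,(382,-349,70)))
im=grab_frame("wrist"); cv2.imwrite("pics/w2.png",im[...,::-1])
need([382.3,-348.8,88],70)
print(state()["ee_pos"],state()["ee_rot"])
```

```text
(np.float64(385.23), np.float64(-351.5), np.float64(69.37), np.float64(0.037))
tool shift mm [ 0.6  -1.13 84.1 ] units [ 0.0012 -0.0023  0.1682]
turn units total [ 0.0049  0.0019 -0.0012] deg [ 0.14  0.05 -0.04]
[ 382.991778   -349.6048682   172.10652941] [1.79859481e+02 5.44504341e-02 6.99646556e+01]
```

View pics/w2.png

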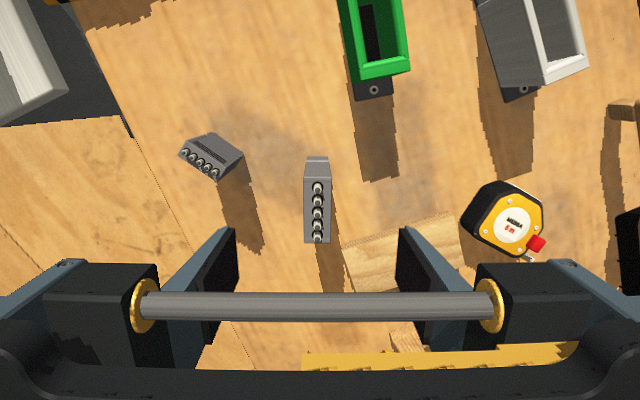

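The cassette at (317,200) is centred between the open fingers at (234,265) and (400,265). I descend and grip.

Emit:
{"api": "send_rows", "payload": {
  "deltas": [
    [[0,0,0.06],[0,0,0]],
    [[0,0,0.06],[0,0,0]],
    [[0,0,0.035],[0,0,0]],
    [[0,0,0.0125],[0,0,0]],
    [[0,0,0],[0,0,0]],
    [[0,0,0],[0,0,0]]
  ]
}}

```text
time_s: 5.2
ee_pos: [383.2, -349.8, 88.6]
ee_rot: [179.8, 0.1, 70.0]
force: [-0.3, -1.0, -0.1]
gripper_width: 91.1
gripper_force: 0.0
```

Emit:
{"api": "send_rows", "payload": {
  "deltas": [
    [[0,0,0],[0,0,0]],
    [[0,0,0],[0,0,0]],
    [[0,0,0],[0,0,0]],
    [[0,0,0],[0,0,0]],
    [[0,0,0],[0,0,0]],
    [[0,0,0],[0,0,0]],
    [[0,0,0],[0,0,0]],
    [[0,0,0],[0,0,0]]
  ],
  "grip": 1,
  "grip_force": 40
}}

```text
time_s: 6.0
ee_pos: [382.1, -348.8, 86.9]
ee_rot: [-180.0, -0.0, 69.9]
force: [0.5, 0.1, -0.5]
gripper_width: 30.3
gripper_force: 0.0
```

Emit:
{"api": "send_rows", "payload": {
  "deltas": [
    [[0,0,0],[0,0,0]],
    [[0,0,0],[0,0,0]],
    [[0,0,0],[0,0,0]],
    [[0,0,0],[0,0,0]]
  ]
}}

```text
time_s: 6.4
ee_pos: [382.2, -348.8, 87.0]
ee_rot: [180.0, -0.0, 69.9]
force: [1.1, -0.7, -1.3]
gripper_width: 21.4
gripper_force: 40.0
```

Run:
```python
from h import *
for i in range(4):
    grab_frame("wrist"); s=state(); print(s["time_s"],s["ee_pos"].round(2),s["ee_rot"].round(2),s["force"].round(2),s["gripper_width"],s["gripper_force"])
```

```text
6.45 [ 382.15 -348.82   86.91] [-1.800e+02 -1.000e-02  6.995e+01] [-0.18 -0.26 -0.53] 21.469379169018186 39.99283790588379
6.5 [ 382.16 -348.83   86.96] [ 1.800e+02 -1.000e-02  6.995e+01] [ 0.71 -0.27 -0.73] 21.67137700232223 39.99301314353943
6.55 [ 382.16 -348.84   86.94] [180.    -0.    69.95] [0.24 0.27 0.03] 20.968591780145605 39.99298095703125
6.6 [ 382.15 -348.84   86.94] [ 1.800e+02 -1.000e-02  6.995e+01] [ 0.57 -0.24 -0.15] 21.44819267372 39.9931275844574
```

Emit:
{"api": "send_rows", "payload": {
  "deltas": [
    [[0,0,-0.03],[0,0,0]],
    [[0,0,-0.06],[0,0,0]],
    [[0,0,-0.07],[0,0,0]],
    [[0,0,-0.07],[0,0,0]],
    [[0,0,0],[0,0,0]],
    [[0,0,0],[0,0,0]]
  ]
}}

```text
time_s: 7.2
ee_pos: [382.0, -348.7, 202.0]
ee_rot: [180.0, 0.0, 69.9]
force: [0.4, -0.0, -2.6]
gripper_width: 21.7
gripper_force: 40.0
```

Emit:
{"api": "send_rows", "payload": {
  "deltas": [
    [[0.048,0.064,0],[0,0,0]],
    [[0.048,0.064,0],[0,0,0]],
    [[0.048,0.064,0],[0,0,0]],
    [[0.048,0.064,0],[0,0,0]],
    [[0.048,0.064,0],[0,0,0]],
    [[0.052,0.063,0],[0,0,0]],
    [[0,0,0],[0,0,-0.286]],
    [[0,0,0],[0,0,-0.286]],
    [[0,0,0],[0,0,-0.288]],
    [[0,0,0],[0,0,0]]
  ]
}}

```text
time_s: 8.2
ee_pos: [611.1, -276.7, 199.0]
ee_rot: [-179.7, -0.1, 94.6]
force: [0.4, 0.7, -1.3]
gripper_width: 21.8
gripper_force: 40.0
```

Run:
```python
from h import *
cals={c:None for c in("top","side","wrist")}
for c in cals: im=grab_frame(c); cv2.imwrite(f"pics/{c}3.png",im[...,::-1])
s=state(); p=s["ee_pos"]; print(s["time_s"],p.round(2),s["ee_rot"].round(2),s["force"].round(2),s["gripper_force"])
z0=p[2]-86.94
C=[q+[0,0,z0] for q in CAS]
def tr(c,l,near,z):
    try: return pick(c,l,near,z)
    except Exception as e: print(e)
for c in cals:
    o=tr(c,"cassette",p[:2],z0+60); print(c,"cas",o and (o[1].sum(),fit([o],C,(p[0],p[1],94.6))))
    o=tr(c,"dock",(612,-277),50); print(c,"dock",o and (o[1].sum(),fit([o],DOCK,(612,-277,94.6))))
b=cv2.imread("pics/wrist3.png");t=cv2.imread("pics/top3.png")[100:220,220:412];a=cv2.imread("pics/side3.png")[90:250,290:400]
cv2.imwrite("pics/v3.png",cv2.resize(b,(640,400)))
cv2.imwrite("pics/ts3.png",cv2.hconcat([cv2.resize(t,(480,300),interpolation=2),cv2.resize(a,(206,300),interpolation=2)]))
```

```text
8.35 [ 611.5  -277.16  200.54] [-1.7988e+02 -8.0000e-02  9.4430e+01] [-0.34  0.02 -1.55] 39.98942255973816
top cas None
top dock (np.float64(761.0), (np.float64(608.05), np.float64(-278.72), np.float64(95.99), np.float64(0.674)))
side cas (np.float64(1003.0), (np.float64(609.63), np.float64(-278.67), np.float64(93.2), np.float64(0.232)))
side dock (np.float64(1429.0), (np.float64(611.06), np.float64(-275.11), np.float64(94.59), np.float64(0.053)))
wrist cas (np.float64(4481.0), (np.float64(612.87), np.float64(-272.67), np.float64(94.6), np.float64(0.148)))
wrist dock (np.float64(2373.0), (np.float64(614.39), np.float64(-275.62), np.float64(94.26), np.float64(0.919)))
```

View pics/v3.png

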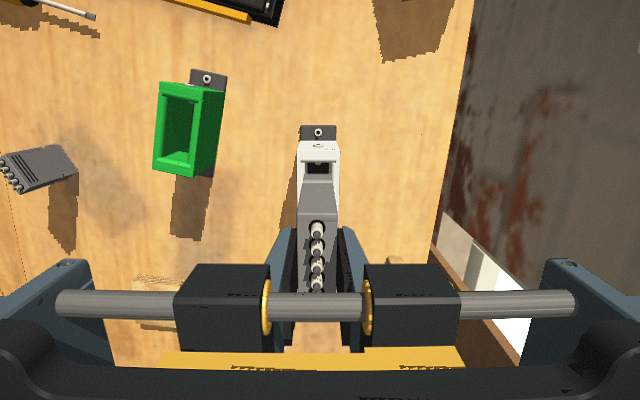

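View pics/ts3.png

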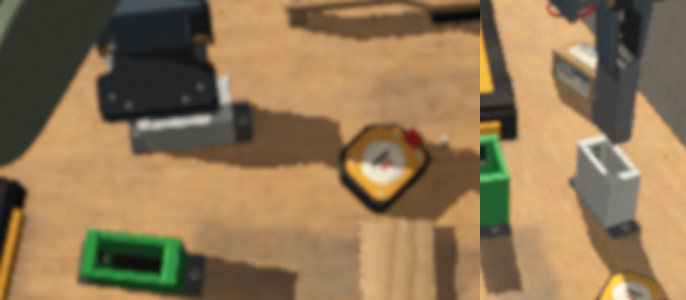

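The cassette end shows at (318,200) above the aluminium dock's rim at (319,150), so it is roughly aligned. I check the fine offset with an overlay.

Run:
```python
from h import *
cal=calibration("wrist"); s=state(); p=s["ee_pos"]; z0=p[2]-86.94
im=cv2.imread("pics/wrist3.png")
Z=7; x0,y0,w,h=275,115,90,85
cr=cv2.resize(im[y0:y0+130,x0:x0+w],None,fx=Z,fy=Z,interpolation=cv2.INTER_CUBIC)
def T(P,x,y,a):
    a=np.radians(a);P=np.array(P,float);return np.c_[P[:,0]*np.cos(a)-P[:,1]*np.sin(a)+x,P[:,0]*np.sin(a)+P[:,1]*np.cos(a)+y,P[:,2]]
def dr(P,col,closed=True):
    q=(proj(cal,P)-[x0,y0]+.5)*Z; cv2.polylines(cr,[q.round().astype(np.int32)],closed,col,1)
c=(p[0],p[1],s["ee_rot"][2])
dr(T([[28,-11,z0+107],[28,11,z0+107],[28,11,z0+11],[23.5,11,z0],[23.5,-11,z0],[28,-11,z0+11]],*c),(0,0,255))
d=(612.3,-277,94.6)
for lx,ly in((84,41),(57.4+8,33)): dr(T([[-lx/2,-ly/2,76],[lx/2,-ly/2,76],[lx/2,ly/2,76],[-lx/2,ly/2,76]],*d),(255,0,0))
cv2.imwrite("pics/ov.png",cr[:600]); print(cr.shape,s["time_s"])
print(proj(cal,T([[0,0,76],[10,0,76],[0,10,76]],*d)))
```

```text
(910, 630, 3) 8.65
[[315.41470103 188.82533157]
 [315.39897558 178.79827572]
 [305.12268121 188.83157989]]
```

View pics/ov.png

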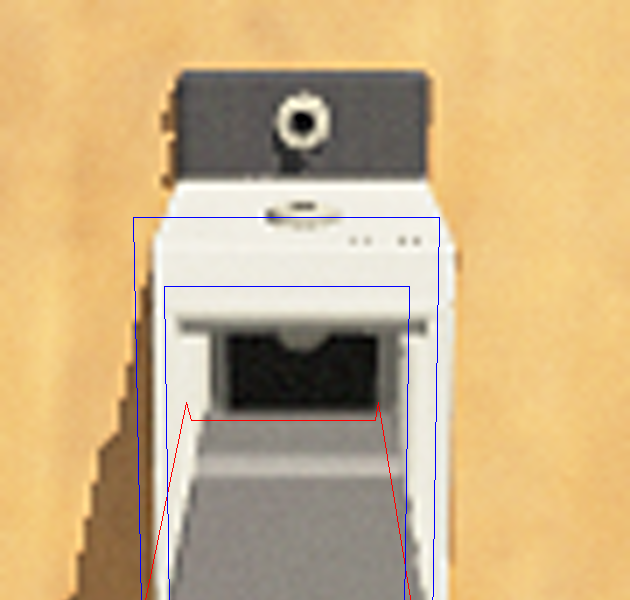

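Run:
```python
from h import *
cal=calibration("wrist"); s=state(); p=s["ee_pos"]; z0=p[2]-86.94
Z=7; x0,y0=275,115
def T(P,x,y,a):
    a=np.radians(a);P=np.array(P,float);return np.c_[P[:,0]*np.cos(a)-P[:,1]*np.sin(a)+x,P[:,0]*np.sin(a)+P[:,1]*np.cos(a)+y,P[:,2]]
d=(612.3,-277,94.6)
for n,P,q in(("foot end z0/6",[[59,20,0],[59,-20,0],[59,20,6],[59,-20,6]],d),("block base",[[42,20.5,6],[42,-20.5,6]],d),("rim",[[42,20.5,76],[42,-20.5,76]],d),("bay +x edge",[[28.7,12.5,76],[28.7,-12.5,76],[28.7,12.5,72],[28.7,-12.5,72],[-28.7,12.5,20],[-28.7,-12.5,20]],d),
 ("cas z11",[[28,11,z0+11],[28,-11,z0+11],[28,11,z0+36],[28,-11,z0+36],[24,0,z0+36],[28,11,z0+40],[28,11,z0+32]],(p[0],p[1],94.45))):
    print(n,((proj(cal,T(P,*q))-[x0,y0]+.5)*Z).round(0).tolist())
im=cv2.imread("pics/wrist3.png").astype(int)
print("col 318:",[(v,im[v,318].tolist()) for v in range(122,190,1)][::1])
for v in (128,136,155,160,176): print("row",v,[(u,int(im[v,u].sum()//3),int(im[v,u,2]-im[v,u,0])) for u in range(294,344)])
```

```text
foot end z0/6 [[165.0, 49.0], [410.0, 49.0], [163.0, 52.0], [412.0, 52.0]]
block base [[161.0, 158.0], [413.0, 158.0]]
rim [[133.0, 217.0], [439.0, 217.0]]
bay +x edge [[194.0, 315.0], [379.0, 315.0], [195.0, 310.0], [378.0, 310.0], [212.0, 599.0], [363.0, 599.0]]
cas z11 [[187.0, 402.0], [379.0, 403.0], [176.0, 454.0], [387.0, 454.0], [282.0, 491.0], [174.0, 463.0], [178.0, 445.0]]
col 318: [(122, [126, 196, 239]), (123, [128, 196, 242]), (124, [128, 205, 249]), (125, [109, 106, 110]), (126, [94, 93, 101]), (127, [86, 91, 97]), (128, [154, 171, 178]), (129, [195, 221, 229]), (130, [193, 217, 226]), (131, [9, 6, 8]), (132, [16, 15, 15]), (133, [26, 27, 26]), (134, [107, 127, 130]), (135, [177, 202, 209]), (136, [93, 104, 109]), (137, [82, 83, 91]), (138, [54, 53, 54]), (139, [85, 89, 91]), (140, [124, 138, 143]), (141, [238, 248, 250]), (142, [231, 241, 244]), (143, [214, 230, 235]), (144, [99, 113, 119]), (145, [215, 238, 242]), (146, [181, 204, 211]), (147, [192, 210, 215]), (148, [230, 239, 242]), (149, [228, 237, 240]), (150, [231, 241, 244]), (151, [223, 236, 238]), (152, [226, 
[... 4117 characters left out ...]
229, 12), (301, 231, 15), (302, 232, 16), (303, 198, 21), (304, 133, 10), (305, 137, 14), (306, 133, 15), (307, 137, 12), (308, 136, 13), (309, 136, 10), (310, 135, 13), (311, 139, 14), (312, 141, 12), (313, 134, 16), (314, 135, 12), (315, 143, 12), (316, 139, 14), (317, 136, 12), (318, 137, 12), (319, 136, 12), (320, 137, 9), (321, 139, 12), (322, 136, 15), (323, 134, 13), (324, 136, 14), (325, 138, 15), (326, 138, 14), (327, 137, 10), (328, 134, 13), (329, 136, 11), (330, 136, 14), (331, 129, 12), (332, 176, 20), (333, 208, 23), (334, 229, 14), (335, 232, 15), (336, 231, 14), (337, 227, 16), (338, 230, 10), (339, 188, 77), (340, 187, 121), (341, 187, 116), (342, 188, 116), (343, 187, 114)]
```

Measured in the wrist view, the dock sits about 2 mm towards the -x end of the tool, relative to the cassette, and about 1 mm to +y. The other cameras suggest less, so I go in between; the chamfers allow for the rest.

Emit:
{"api": "send_rows", "payload": {
  "deltas": [
    [[-0.0036,0.002,0],[0,0,0]],
    [[0,0,0.03],[0,0,0]],
    [[0,0,0.03],[0,0,0]],
    [[0,0,0],[0,0,0]],
    [[0,0,0],[0,0,0]],
    [[0,0,0],[0,0,0]]
  ]
}}

```text
time_s: 9.25
ee_pos: [613.8, -279.4, 173.0]
ee_rot: [179.9, 0.0, 94.6]
force: [0.6, 0.9, -2.1]
gripper_width: 21.4
gripper_force: 40.0
```

Emit:
{"api": "send_rows", "payload": {
  "deltas": [
    [[0,0,0.004],[0,0,0]],
    [[0,0,0.004],[0,0,0]],
    [[0,0,0.004],[0,0,0]],
    [[0,0,0],[0,0,0]]
  ]
}}

```text
time_s: 9.65
ee_pos: [613.0, -279.0, 165.6]
ee_rot: [-180.0, -0.0, 94.6]
force: [-0.1, -0.0, -1.1]
gripper_width: 21.3
gripper_force: 40.0
```

Emit:
{"api": "send_rows", "payload": {
  "deltas": [
    [[0,0,0.003],[0,0,0]],
    [[0,0,0.003],[0,0,0]],
    [[0,0,0],[0,0,0]]
  ]
}}

```text
time_s: 9.95
ee_pos: [613.1, -279.0, 162.7]
ee_rot: [-180.0, -0.0, 94.6]
force: [-0.4, -0.6, -1.9]
gripper_width: 21.6
gripper_force: 40.0
```

Emit:
{"api": "send_rows", "payload": {
  "deltas": [
    [[0,0,0.003],[0,0,0]],
    [[0,0,0.003],[0,0,0]],
    [[0,0,0],[0,0,0]]
  ]
}}

```text
time_s: 10.25
ee_pos: [613.1, -279.0, 159.6]
ee_rot: [-180.0, -0.0, 94.6]
force: [-0.1, 0.5, -2.4]
gripper_width: 21.7
gripper_force: 40.0
```

Emit:
{"api": "send_rows", "payload": {
  "deltas": [
    [[0,0,0.003],[0,0,0]],
    [[0,0,0.002],[0,0,0]],
    [[0,0,0],[0,0,0]]
  ]
}}

```text
time_s: 10.55
ee_pos: [613.1, -279.0, 157.3]
ee_rot: [-180.0, -0.0, 94.6]
force: [-0.2, 0.4, -2.6]
gripper_width: 21.9
gripper_force: 40.0
```

Emit:
{"api": "send_rows", "payload": {
  "deltas": [
    [[0,0,0.002],[0,0,0]],
    [[0,0,0.002],[0,0,0]],
    [[0,0,0],[0,0,0]]
  ]
}}

```text
time_s: 10.85
ee_pos: [613.1, -279.1, 155.3]
ee_rot: [-180.0, -0.0, 94.6]
force: [-1.1, -0.2, -1.3]
gripper_width: 21.1
gripper_force: 40.0
```

Emit:
{"api": "send_rows", "payload": {
  "deltas": [
    [[0,0,0.002],[0,0,0]],
    [[0,0,0.002],[0,0,0]],
    [[0,0,0],[0,0,0]]
  ]
}}

```text
time_s: 11.15
ee_pos: [613.2, -279.1, 153.3]
ee_rot: [-180.0, -0.0, 94.6]
force: [-0.6, -0.1, -2.4]
gripper_width: 21.4
gripper_force: 40.0
```

Emit:
{"api": "send_rows", "payload": {
  "deltas": [
    [[0,0,0.002],[0,0,0]],
    [[0,0,0.002],[0,0,0]],
    [[0,0,0],[0,0,0]]
  ]
}}

```text
time_s: 11.45
ee_pos: [613.2, -279.0, 151.2]
ee_rot: [-180.0, -0.0, 94.6]
force: [-0.3, -0.5, -1.9]
gripper_width: 21.2
gripper_force: 40.0
```

Emit:
{"api": "send_rows", "payload": {
  "deltas": [
    [[0,0,0.002],[0,0,0]],
    [[0,0,0.002],[0,0,0]],
    [[0,0,0],[0,0,0]]
  ]
}}

```text
time_s: 11.75
ee_pos: [613.2, -278.9, 149.4]
ee_rot: [-180.0, -0.0, 94.6]
force: [-0.6, -0.2, -1.7]
gripper_width: 21.5
gripper_force: 40.0
```

Emit:
{"api": "send_rows", "payload": {
  "deltas": [
    [[0,0,0.002],[0,0,0]],
    [[0,0,0.002],[0,0,0]],
    [[0,0,0],[0,0,0]]
  ]
}}

```text
time_s: 12.05
ee_pos: [613.2, -278.8, 147.3]
ee_rot: [-180.0, -0.0, 94.6]
force: [-0.6, 0.6, -0.1]
gripper_width: 21.6
gripper_force: 40.0
```

Emit:
{"api": "send_rows", "payload": {
  "deltas": [
    [[0,0,0.002],[0,0,0]],
    [[0,0,0.002],[0,0,0]],
    [[0,0,0],[0,0,0]]
  ]
}}

```text
time_s: 12.35
ee_pos: [613.3, -278.9, 145.9]
ee_rot: [180.0, -0.0, 94.6]
force: [-1.8, 2.5, 1.6]
gripper_width: 21.7
gripper_force: 40.0
```

Emit:
{"api": "send_rows", "payload": {
  "deltas": [
    [[0,0,0.002],[0,0,0]],
    [[0,0,0.002],[0,0,0]],
    [[0,0,0],[0,0,0]]
  ]
}}

```text
time_s: 12.65
ee_pos: [613.4, -279.0, 144.8]
ee_rot: [179.9, 0.0, 94.6]
force: [-2.0, 2.5, 7.1]
gripper_width: 21.4
gripper_force: 40.0
```

Emit:
{"api": "send_rows", "payload": {
  "deltas": [
    [[0.001,-0.0014,0],[0,0,0]],
    [[0,0,0],[0,0,0]],
    [[0,0,0],[0,0,0]]
  ]
}}

```text
time_s: 12.95
ee_pos: [613.2, -278.8, 144.8]
ee_rot: [179.9, 0.1, 94.6]
force: [-1.0, 1.5, 5.9]
gripper_width: 21.5
gripper_force: 40.0
```

```bash
cat > avg.py <<'E'
from h import *
L=[]
for i in range(6):
    grab_frame("wrist"); s=state(); L.append(np.r_[s["ee_pos"],s["force"],s["torque"]])
print(s["time_s"],np.mean(L,0).round(2),s["ee_rot"].round(2))
E
python3 avg.py
```

```text
13.25 [ 6.1319e+02 -2.7886e+02  1.4482e+02 -1.2600e+00  1.6500e+00  5.5100e+00
  3.6000e-01  4.4000e-01 -1.0000e-02] [1.7987e+02 6.0000e-02 9.4580e+01]
```

Emit:
{"api": "send_rows", "payload": {
  "deltas": [
    [[0.002,-0.002,0],[0,0,0]],
    [[0,0,0],[0,0,0]],
    [[0,0,0],[0,0,0]]
  ]
}}

```text
time_s: 13.55
ee_pos: [612.7, -278.6, 144.7]
ee_rot: [179.8, 0.1, 94.6]
force: [-0.2, -0.9, 4.9]
gripper_width: 21.9
gripper_force: 40.0
```

```bash
python3 avg.py
```

```text
13.85 [ 6.1268e+02 -2.7863e+02  1.4473e+02  6.0000e-02 -5.1000e-01  5.8000e+00
 -6.0000e-02 -2.0000e-02 -3.0000e-02] [1.798e+02 1.400e-01 9.458e+01]
```

Emit:
{"api": "send_rows", "payload": {
  "deltas": [
    [[0,0,0.002],[0,0,0]],
    [[0,0,0.002],[0,0,0]],
    [[0,0,0],[0,0,0]]
  ]
}}

```text
time_s: 14.15
ee_pos: [612.8, -278.6, 143.8]
ee_rot: [179.8, 0.2, 94.6]
force: [-0.2, 0.5, 10.1]
gripper_width: 21.7
gripper_force: 40.0
```

Emit:
{"api": "send_rows", "payload": {
  "deltas": [
    [[0,0,0.002],[0,0,0]],
    [[0,0,0],[0,0,0]]
  ]
}}

```text
time_s: 14.35
ee_pos: [612.8, -278.6, 143.1]
ee_rot: [179.7, 0.2, 94.6]
force: [-0.7, -0.2, 9.8]
gripper_width: 21.8
gripper_force: 40.0
```

Emit:
{"api": "send_rows", "payload": {
  "deltas": [
    [[0,0,0.002],[0,0,0]],
    [[0,0,0],[0,0,0]]
  ]
}}

```text
time_s: 14.55
ee_pos: [612.8, -278.6, 142.2]
ee_rot: [179.7, 0.2, 94.6]
force: [-1.9, 0.4, 11.5]
gripper_width: 21.2
gripper_force: 40.0
```

Emit:
{"api": "send_rows", "payload": {
  "deltas": [
    [[0,0,0.002],[0,0,0]],
    [[0,0,0.002],[0,0,0]],
    [[0,0,0],[0,0,0]]
  ]
}}

```text
time_s: 14.85
ee_pos: [612.7, -278.4, 139.6]
ee_rot: [179.8, 0.1, 94.6]
force: [0.4, 1.1, 7.5]
gripper_width: 21.5
gripper_force: 40.0
```

Emit:
{"api": "send_rows", "payload": {
  "deltas": [
    [[0,0,0.002],[0,0,0]],
    [[0,0,0.002],[0,0,0]],
    [[0,0,0],[0,0,0]]
  ]
}}

```text
time_s: 15.15
ee_pos: [612.7, -278.3, 137.2]
ee_rot: [179.8, 0.1, 94.6]
force: [-0.2, -0.5, 7.8]
gripper_width: 21.7
gripper_force: 40.0
```

Emit:
{"api": "send_rows", "payload": {
  "deltas": [
    [[0,0,0.002],[0,0,0]],
    [[0,0,0.002],[0,0,0]],
    [[0,0,0],[0,0,0]]
  ]
}}

```text
time_s: 15.45
ee_pos: [612.7, -278.4, 135.3]
ee_rot: [179.8, 0.1, 94.6]
force: [-0.7, 1.0, 7.6]
gripper_width: 21.7
gripper_force: 40.0
```

Emit:
{"api": "send_rows", "payload": {
  "deltas": [
    [[0,0,0.003],[0,0,0]],
    [[0,0,0.003],[0,0,0]],
    [[0,0,0],[0,0,0]]
  ]
}}

```text
time_s: 15.75
ee_pos: [612.7, -278.3, 132.0]
ee_rot: [179.8, 0.1, 94.6]
force: [0.6, -0.4, 5.5]
gripper_width: 21.4
gripper_force: 40.0
```

Emit:
{"api": "send_rows", "payload": {
  "deltas": [
    [[0,0,0.003],[0,0,0]],
    [[0,0,0.003],[0,0,0]],
    [[0,0,0],[0,0,0]]
  ]
}}

```text
time_s: 16.05
ee_pos: [612.7, -278.4, 129.0]
ee_rot: [179.8, 0.1, 94.6]
force: [0.5, 0.3, 5.7]
gripper_width: 21.5
gripper_force: 40.0
```

Emit:
{"api": "send_rows", "payload": {
  "deltas": [
    [[0,0,0.003],[0,0,0]],
    [[0,0,0.003],[0,0,0]],
    [[0,0,0],[0,0,0]]
  ]
}}

```text
time_s: 16.35
ee_pos: [612.7, -278.4, 126.1]
ee_rot: [179.8, 0.1, 94.6]
force: [-0.4, 0.5, 6.1]
gripper_width: 21.6
gripper_force: 40.0
```

Emit:
{"api": "send_rows", "payload": {
  "deltas": [
    [[0,0,0.002],[0,0,0]],
    [[0,0,0.002],[0,0,0]],
    [[0,0,0],[0,0,0]]
  ]
}}

```text
time_s: 16.65
ee_pos: [612.7, -278.4, 124.1]
ee_rot: [179.8, 0.1, 94.6]
force: [-0.5, 0.3, 6.1]
gripper_width: 21.5
gripper_force: 40.0
```

Emit:
{"api": "send_rows", "payload": {
  "deltas": [
    [[0,0,0.002],[0,0,0]],
    [[0,0,0.002],[0,0,0]],
    [[0,0,0],[0,0,0]]
  ]
}}

```text
time_s: 16.95
ee_pos: [612.8, -278.5, 122.4]
ee_rot: [179.8, 0.1, 94.6]
force: [-0.4, 0.6, 7.7]
gripper_width: 21.5
gripper_force: 40.0
```

Emit:
{"api": "send_rows", "payload": {
  "deltas": [
    [[0,0,0.002],[0,0,0]],
    [[0,0,0.002],[0,0,0]],
    [[0,0,0],[0,0,0]]
  ]
}}

```text
time_s: 17.25
ee_pos: [612.6, -278.4, 119.6]
ee_rot: [179.8, 0.1, 94.6]
force: [-0.1, -0.3, 5.3]
gripper_width: 21.4
gripper_force: 40.0
```

Emit:
{"api": "send_rows", "payload": {
  "deltas": [
    [[0,0,0.002],[0,0,0]],
    [[0,0,0],[0,0,0]]
  ]
}}

```text
time_s: 17.45
ee_pos: [612.4, -278.3, 117.8]
ee_rot: [179.9, 0.1, 94.6]
force: [1.6, -1.0, 2.6]
gripper_width: 21.8
gripper_force: 40.0
```

Emit:
{"api": "send_rows", "payload": {
  "deltas": [
    [[0,0,0.002],[0,0,0]],
    [[0,0,0],[0,0,0]]
  ]
}}

```text
time_s: 17.65
ee_pos: [610.7, -277.6, 115.2]
ee_rot: [-179.9, -0.1, 94.6]
force: [0.5, 0.4, -0.1]
gripper_width: 21.6
gripper_force: 40.0
```

```bash
python3 avg.py
```

```text
17.95 [ 6.1071e+02 -2.7750e+02  1.1543e+02  3.2000e-01 -5.5000e-01 -2.6000e+00
 -1.9000e-01 -4.0000e-02 -0.0000e+00] [-1.7989e+02 -6.0000e-02  9.4590e+01]
```

Emit:
{"api": "send_rows", "payload": {
  "deltas": [
    [[0,0,0.001],[0,0,0]],
    [[0,0,0],[0,0,0]],
    [[0,0,0],[0,0,0]]
  ]
}}

```text
time_s: 18.25
ee_pos: [610.9, -277.5, 115.6]
ee_rot: [-179.9, -0.0, 94.6]
force: [-1.3, -0.9, -2.8]
gripper_width: 21.7
gripper_force: 40.0
```

Emit:
{"api": "send_rows", "payload": {
  "deltas": [
    [[0,0,0.001],[0,0,0]],
    [[0,0,0],[0,0,0]],
    [[0,0,0],[0,0,0]]
  ]
}}

```text
time_s: 18.55
ee_pos: [611.5, -277.7, 115.6]
ee_rot: [180.0, -0.0, 94.6]
force: [-0.7, -0.5, -2.2]
gripper_width: 21.7
gripper_force: 40.0
```

Emit:
{"api": "send_rows", "payload": {
  "deltas": [
    [[0,0,0.001],[0,0,0]],
    [[0,0,0],[0,0,0]],
    [[0,0,0],[0,0,0]]
  ]
}}

```text
time_s: 18.85
ee_pos: [611.6, -277.8, 115.3]
ee_rot: [180.0, 0.0, 94.6]
force: [-0.3, -0.0, -1.3]
gripper_width: 21.2
gripper_force: 40.0
```

Emit:
{"api": "send_rows", "payload": {
  "deltas": [
    [[0,0,0.001],[0,0,0]],
    [[0,0,0],[0,0,0]],
    [[0,0,0],[0,0,0]]
  ]
}}

```text
time_s: 19.15
ee_pos: [611.7, -277.8, 115.1]
ee_rot: [179.9, 0.0, 94.6]
force: [-0.4, -0.2, 2.8]
gripper_width: 21.9
gripper_force: 40.0
```

Emit:
{"api": "send_rows", "payload": {
  "deltas": [
    [[0,0,0.001],[0,0,0]],
    [[0,0,0],[0,0,0]],
    [[0,0,0],[0,0,0]]
  ]
}}

```text
time_s: 19.45
ee_pos: [611.8, -277.9, 114.8]
ee_rot: [179.9, 0.0, 94.6]
force: [-1.0, 1.6, 6.0]
gripper_width: 21.7
gripper_force: 40.0
```

Emit:
{"api": "send_rows", "payload": {
  "deltas": [
    [[0,0,0.001],[0,0,0]],
    [[0,0,0],[0,0,0]],
    [[0,0,0],[0,0,0]]
  ]
}}

```text
time_s: 19.75
ee_pos: [611.9, -277.9, 114.7]
ee_rot: [179.9, 0.0, 94.6]
force: [-1.2, 1.0, 6.2]
gripper_width: 21.4
gripper_force: 40.0
```

Emit:
{"api": "send_rows", "payload": {
  "deltas": [
    [[0,0,0.001],[0,0,0]],
    [[0,0,0],[0,0,0]],
    [[0,0,0],[0,0,0]]
  ]
}}

```text
time_s: 20.05
ee_pos: [611.9, -278.0, 114.6]
ee_rot: [179.9, 0.1, 94.6]
force: [-1.0, 0.7, 8.6]
gripper_width: 21.6
gripper_force: 40.0
```

The ball has clicked in: the force fell from 8 N to below zero. The seat is felt at about 13 N/mm. I release and withdraw.

Emit:
{"api": "send_rows", "payload": {
  "deltas": [
    [[0,0,-0.002],[0,0,0]],
    [[0,0,0],[0,0,0]],
    [[0,0,0],[0,0,0]],
    [[0,0,0],[0,0,0]],
    [[0,0,0],[0,0,0]],
    [[0,0,0],[0,0,0]],
    [[0,0,0],[0,0,0]]
  ],
  "grip": 0.35
}}

```text
time_s: 20.75
ee_pos: [611.4, -277.7, 113.9]
ee_rot: [-180.0, -0.0, 94.6]
force: [-0.3, -0.3, 0.0]
gripper_width: 59.2
gripper_force: 0.0
```

Emit:
{"api": "send_rows", "payload": {
  "deltas": [
    [[0,0,-0.04],[0,0,0]],
    [[0,0,-0.08],[0,0,0]],
    [[0,0,-0.08],[0,0,0]],
    [[0,0,-0.04],[0,0,0]],
    [[0,0,0],[0,0,0]],
    [[0,0,0],[0,0,0]]
  ]
}}

```text
time_s: 21.35
ee_pos: [611.1, -277.5, 233.4]
ee_rot: [-180.0, -0.0, 94.6]
force: [-1.2, 0.2, -1.2]
gripper_width: 59.2
gripper_force: 0.0
```

Run:
```python
from h import *
a=grab_frame("side"); w=grab_frame("wrist")
cal=calibration("side"); o=pick("side","cassette",(612,-278),90)
print(o and [(z,fit([o],[q+[0,0,z] for q in CAS],(612,-278,94.6))) for z in(28,)])
A=cv2.resize(np.ascontiguousarray(a[110:260,310:430,::-1]),None,fx=3,fy=3,interpolation=2)
W=cv2.resize(np.ascontiguousarray(w[60:300,230:420,::-1]),(356,450),interpolation=2)
cv2.imwrite("pics/end.png",cv2.hconcat([A,W])); s=state();print(s["time_s"],s["ee_pos"],s["force"])
```

```text
[(28, (np.float64(616.73), np.float64(-266.37), np.float64(90.4), np.float64(0.497)))]
21.5 [ 610.56867672 -277.31976891  231.72465698] [-0.47570499 -0.14338216  0.46623663]
```

View pics/end.png

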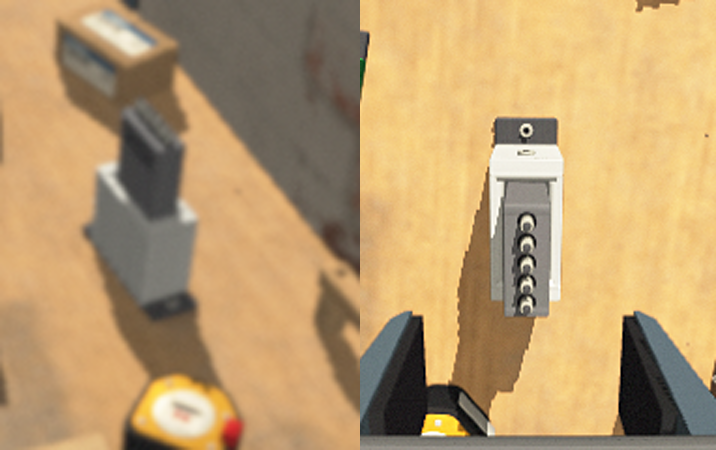

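The side and wrist views show the cassette standing upright in the aluminium dock, at (155,165) and (525,250), with the gripper clear. I hand it in.

```bash
python3 -c "
from workcell import *
print(job_done())"
```

```text
the job is handed in; nothing more can be done
None
```

I pushed the cassette into the aluminium dock until the ball clicked, pressed it onto the seat with about 10 N, let go and handed the job in at about 21.5 s; I saw no verdict, and the tape measure and plywood were not touched.

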